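# Close the analyser's cover, line up its fastener and hold the cover home

### The arm

A 7-joint arm with a two-finger parallel gripper is mounted at the origin on the work surface. World frame = base frame: x ahead of the robot, y to its left, z up, the work surface at z = 0. Lengths are in m, angles in rad, forces in N, time in s.
With the tool pointing down it reaches from about 0.4 to 0.85 m from the base axis. Payload 10.4 kg.
Tool frame: the origin (TCP) lies midway between the tips of the shut fingers; the grasp point (between the pads) lies 19 mm behind it; z points along the fingers, x is the direction in which the jaws open and shut, and the axes are right-handed (so a half turn about z gives the same grasp; the last joint's range is limited). The gripper opens to 85 mm and grips with 20 to 120 N. Pads are 22 mm wide; open, the fingers measure 114 mm over their backs; the gripper's body (76 mm by 85 mm) begins 54 mm behind the grasp point. The pads swing forward as they close: fully open they stand 13 mm farther back than shut.
Start: joints at [1.153, 0.332, -0.065, 1.46, 0.022, 1.35, -0.088], TCP at [0.24, -0.577, 0.231] pointing down, gripper open.
Joint ranges: [-2.6, 2.6], [-0.5, 2.12], [-1.47, 1.34], [0.16, 2.42], [-1.27, 4.41], [0.06, 2.06], [-2.6, 2.6]. Speed limits (rad/s): [2.22, 2.22, 2.79, 2.79, 3.14, 3.14, 3.14].

### API

Orientations are given as a unit quaternion [x, y, z, w].
In Python, from workcell import telemetry, eyes, order gives the robot as it stands.
- The arm moves only by the tool servo_tool, never from a script. Its argument "deltas" is a list of rows, each a list of 3 entries, a list of its own where there are three numbers: the shift along the tool's x, y, z in cm, then the turn about the tool's z in rad, then the finger opening in cm, from 0 to 8.54. A call has 1 to 12 rows; each row shifts and turns the pose as measured when the row begins, along the tool's axes as they then stand; what a row does not reach is not made up. A row lasts 1/12 s, in which the tool goes at most 41.7 mm and 7.16 degrees, less where a joint would pass 70% of its speed; a pose out of reach is approached as far as the arm can. A call is refused whole if a number of a shift passes 4.17 or a number of a turn 0.125, either way. A call with a gripper value outside its range is refused whole. The fingers move at their own pace and stop on an object; "force" is the grip in N (left out, the last holds). Time passes only in rows, so rows that do not move let the fingers close. It gives the time, the measured TCP pose, the force and the opening at its end, in the units of the state.
- telemetry.get_obs(): the state, without advancing time (a new reading comes with each control period).
- eyes.camera(name): name is "scene" or "side" or "wrist"; returns (picture, depth): 480x640x3 uint8, blue, green, red; 480x640 float32, m along the optical axis (not along the pixel's ray), 0 where there is no reading.
- eyes.calibration(name): a dict with "fx", "fy", "cx", "cy" (pixels), "rvec" (rotation vector, rad) and "tvec" (3), from world to camera coordinates, as OpenCV has them. Camera axes: x right, y down, z forward; pixel columns grow to the right and rows downward; lengths in m; the calibration is good to about 2 mm. The wrist camera is an equidistant fisheye: a pixel r from the principal point sees the ray r / f radians off the axis. A picture is of the moment at which its call begins: read the wrist's pose just before it. calibration takes no time and is no camera call; for the wrist camera it gives the pose at the moment of the call.
- order.hand_in(): hands the job in, once; it reports no verdict.
The state is a dict: "clock": time; "joint_pos": joint angles; "joint_velocities": joint speeds; "tau": joint torques, N m; "position": TCP position; "ee_rot": TCP orientation; "ft_force": force on the tool from outside, world axes, zero at the start; "torque": the same for the moment, N m; "grip_width": opening from 0.0 (shut) to 1.0 (fully open).
Only numpy, scipy, OpenCV 4.12 (cv2) and the standard library are available. Lean on these libraries where they do the work, as an engineer would, in place of code of your own. Each camera call takes 0.05 s, during which the arm holds its last target. There are 200 camera calls.

### The job

Close up the small white bench analyser: fold its open grey cover down onto the seal, then turn the orange wing fastener on it clockwise until the slot along the wing lines up with the two yellow marks. Finally press the cover down flush against the frame, against its sprung seal, and finish while still holding it pressed there. Leave the tip rack, the meter and the jar alone.

Things in the scene. Friction and masses are not known exactly. Their poses are not given: they have to be found in the camera images.
- analyser: White bench analyser, fixed to the bench, frame 250 (x) x 240 (y) x 60 mm high; origin at the centre of its underside, x points to the back (away from the robot at yaw 0), y to its left, z up. Includes the cover and fastener it carries. Placed anew each time, with yaw.
- hinge_line (a point): Mid-point of the cover's hinge axis, 75 mm behind the analyser's origin and 64 mm above the bench; the axis runs along the analyser's y. The grey cover reaches from 8 to 184 mm from this axis, is 216 mm wide and 8 mm thick (hinge axis in its mid-plane), and folds down towards the analyser's front (-x).
- cover_hinge (a joint): Angle of the cover, rad: 0 when the cover rests on its seal (folded down), growing as it is opened up and back, at most 1.4. A stiff hinge: the cover stays where it is left; 1 to 3 N on the press pad moves it.
- cover_press (a joint): How far the cover is pressed into its sprung seal, rad: 0 free (cover 0.045 rad above level, 7 mm high at the pad), 0.045 flush and level on the frame, at a hard stop. It springs up when let go. About 2 N on the pad begins to press it, about 6 N presses it fully. Cover's angle above level = cover_hinge + 0.045 - cover_press.
- press_pad (a point): Centre of the ribbed black thumb pad (36 x 44 mm, nearly flush) on the cover's outer face, 150 mm from the hinge axis, 55 mm to the +y side of the cover's middle and 5.5 mm above its mid-plane. Its z axis is the cover's outward normal, its x axis points along the cover to the hinge. A good place to push the cover.
- fastener (a joint): Turn of the wing fastener, rad: 0 = wing along the hinge direction, growing clockwise seen from above the cover; at 1.571 the slot along the wing lines up with the two yellow marks. It turns on past that to a stop at 1.85, and cannot turn below 0. Stays where it is left; takes about 0.06 N m.
- wing_top (a point): Centre of the top of the fastener's orange wing, on its axis: 150 mm from the hinge axis, 50 mm to the -y side of the cover's middle, 26 mm above its outer face. Wing 36 mm long (own x axis, black slot along it), 12 mm thick, 22 mm high, on a 4 mm steel disc of 38 mm diameter; z outward. Yellow marks on the cover lie either side, on a line square to the hinge.
- tip_rack: Bystander, loose: blue pipette-tip rack 110 x 75 x 48 mm; origin at the centre of its underside.
- meter: Bystander, loose: grey hand-held meter lying flat, 105 x 55 x 26 mm; origin at the centre of its underside.
- jar: Bystander, loose: amber jar, 44 mm diameter, 60 mm tall; origin at the centre of its underside.

How it is judged:
By the outcome, as a careful person would: the job done as asked, in the order asked, and still so for the second after the job is handed in, while the arm keeps its last pose, push and grip.
It also fails if it takes over 67 s, if anything falls off the work surface, if the arm or the gripper's body presses on something with over 40 N, if the wrist force passes 120 N, or if a joint passes its speed limit or range.

## Working session

There is one attempt and no reset: what is moved stays moved. The work goes in short steps, Python scripts to look and compute and a tool call to move; the robot and the scene stay as the last step left them, time stands still between calls to the robot, and variables do not carry over. Pictures are saved under pics/ and viewed, about 8 in all and at most 12, crops included, and the job is handed in when it is done.

Besides the shell and the picture viewer there is one more tool, called after "Call:" in YAML: its name, and indented under it one key for each argument. servo_tool: Moves the arm, as the interface text tells. Its arguments: {"type":"object","properties":{"deltas":{"type":"array"},"force":{"type":"number"}},"required":["deltas"]}

```bash
mkdir -p pics; cat > h.py <<'E'
import numpy as np, cv2
from scipy.spatial.transform import Rotation as R
from workcell import telemetry, eyes, order
def shot(n,f):
    c=eyes.calibration(n); im,d=eyes.camera(n); cv2.imwrite(f'pics/{f}.png',im); np.savez(f'pics/{f}.npz',im=im,d=d,**{k:np.array(v) for k,v in c.items()}); return im
def load(f): return np.load(f'pics/{f}.npz')
def px2w(f,pts,fish=False,win=1):
    z=load(f); Rm=cv2.Rodrigues(z['rvec'].reshape(3))[0]; t=z['tvec'].reshape(3); out=[]
    for u,v in pts:
        p=z['d'][v-win:v+win+1,u-win:u+win+1]; p=p[p>0]; D=np.median(p) if p.size else np.nan
        x,y=(u-z['cx'])/z['fx'],(v-z['cy'])/z['fy']
        if fish:
            r=np.hypot(x,y); s=np.tan(r)/r if r>0 else 1; x*=s;y*=s
        out.append(Rm.T@(np.array([x*D,y*D,D])-t))
    return np.array(out)
def state():
    o=telemetry.get_obs(); print({k:np.round(v,3).tolist() for k,v in o.items() if k in('clock','joint_pos','position','ee_rot','ft_force','grip_width')}); return o
E
python3 - <<'E'
from h import *
state(); a=shot('scene','s0'); b=shot('side','d0')
E
```

```text
{'clock': 0.0, 'joint_pos': [1.153, 0.333, -0.065, 1.461, 0.022, 1.35, -0.088], 'position': [0.24, -0.577, 0.23], 'ee_rot': [0.832, -0.555, -0.001, -0.0], 'ft_force': [0.201, -0.508, -0.872], 'grip_width': 1.002}
```

View pics/s0.png

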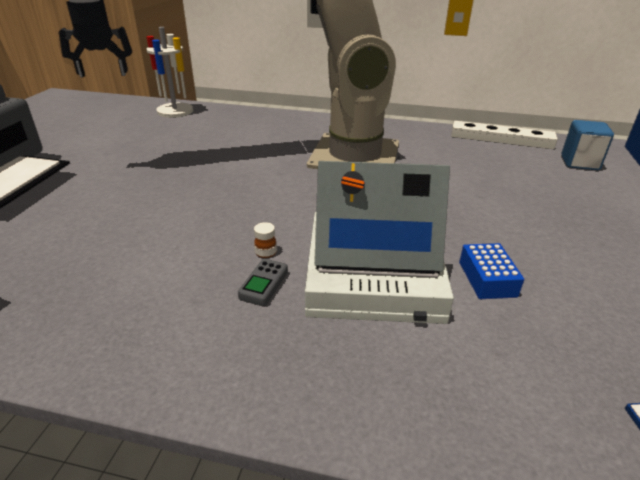

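View pics/d0.png

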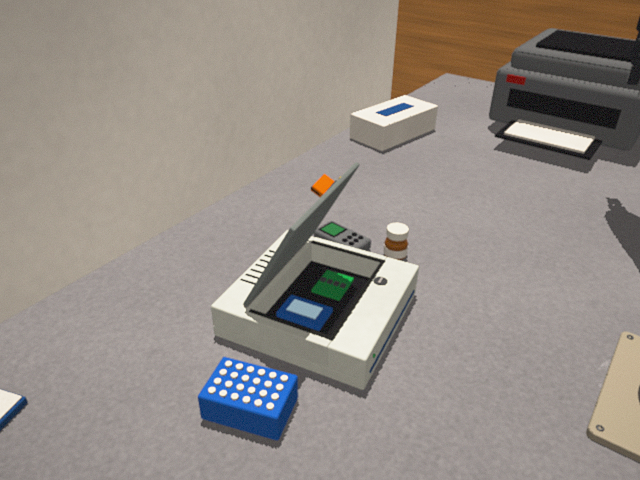

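The scene camera looks back at the robot. The cover's outer face has the wing at (352,183), the pad at (416,184) and corners at about (318,164), (447,167), (443,270) and (317,266). The side view shows the cover open at roughly 60° and the interior facing the robot; the rack stands at the +y side, with the meter and jar at -y.

```bash
python3 - <<'E'
from h import *
n=['pad','wing','cTL','cTR','cBR','cBL','mid','frTL','frBL','frTR','frBR']
P=px2w('s0',[(416,184),(352,182),(322,168),(443,171),(439,266),(321,262),(380,205),(311,296),(311,285),(444,297),(445,285)])
for a,b in zip(n,P): print(a,b.round(4))
# plane fit of cover grey area
us,vs=np.meshgrid(np.arange(328,440,4),np.arange(202,262,4)); Q=px2w('s0',list(zip(us.ravel(),vs.ravel())),win=0)
c=np.nanmean(Q,0); q=Q[~np.isnan(Q).any(1)]; c=q.mean(0); nrm=np.linalg.svd(q-c)[2][2]; nrm*=np.sign(nrm[2]); 
print('plane',c.round(4),nrm.round(4),'res',np.std((q-c)@nrm),'angle above level',np.arccos(nrm[2]),'yaw',np.arctan2(nrm[1],nrm[0]))
# top frame back strip z
for u,v in [(330,279),(380,279),(430,280),(345,290),(420,293)]: print((u,v),px2w('s0',[(u,v)])[0].round(4))
print('side')
for nm,p in dict(rackTop=(250,380),fr1=(392,270),fr2=(340,365),fr3=(410,268),fr4=(362,378),wing=(322,184),jar=(397,230),meter=(340,232)).items(): print(nm,px2w('d0',[p])[0].round(4))
E
```

```text
pad [0.5281 0.1769 0.1997]
wing [0.5664 0.0766 0.2101]
cTL [0.5426 0.0222 0.2169]
cTR [0.5091 0.217  0.2189]
cBR [0.5805 0.233  0.0797]
cBL [0.6138 0.0384 0.0776]
mid [0.5529 0.1236 0.1664]
frTL [0.6691 0.0344 0.0484]
frBL [0.6555 0.0311 0.0599]
frTR [0.6325 0.2449 0.0585]
frBR [0.6029 0.2462 0.0594]
plane [0.5713 0.1319 0.1298] [0.8713 0.1474 0.4681] res 0.0013920854430252748 angle above level 1.0837099871678122 yaw 0.16757583774228413
(330, 279) [0.6329 0.0583 0.0598]
(380, 279) [0.6124 0.1397 0.0591]
(430, 280) [0.5957 0.2216 0.0595]
(345, 290) [0.6539 0.0876 0.0593]
(420, 293) [0.632  0.2069 0.0587]
side
rackTop [0.4952 0.3245 0.0464]
fr1 [0.4537 0.0218 0.061 ]
fr2 [0.4215 0.2228 0.0327]
fr3 [ 4.324e-01 -4.000e-04  6.100e-02]
fr4 [0.3885 0.2176 0.0234]
wing [0.5552 0.0793 0.2112]
jar [ 0.5056 -0.0909  0.0611]
meter [ 0.6158 -0.0719  0.025 ]
```

```bash
python3 - <<'E'
from h import *
im=cv2.imread('pics/s0.png')[150:330,295:460]; cv2.imwrite('pics/s0c.png',cv2.resize(im,None,fx=3.3,fy=3.3,interpolation=cv2.INTER_CUBIC))
E
```

```text
(no output)
```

View pics/s0c.png

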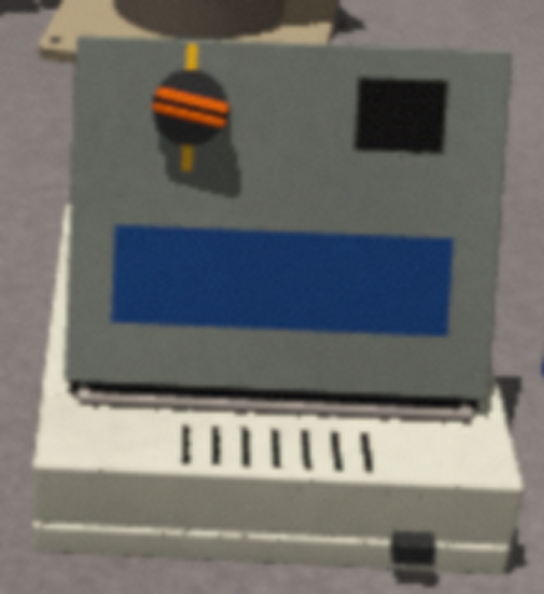

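Call:
servo_tool:
  deltas:
    - [[0, 0, -1], -0.12, 0]
    - [[0, 0, -1], -0.12, 0]
    - [[0, 0, -1], -0.12, 0]
    - [[0, 0, -1], -0.12, 0]
    - [[0, 0, -1], -0.12, 0]
    - [[0, 0, -1], -0.12, 0]
    - [[0, 0, -1], -0.12, 0]
    - [[0, 0, -1], -0.12, 0]
    - [[0, 0, -1], -0.12, 0]
    - [[0, 0, -1], -0.12, 0]
  force: 30

```text
clock: 0.93
position: [0.2391, -0.5742, 0.3269]
ee_rot: [0.999, 0.034, -0.003, -0.007]
ft_force: [-0.2, -0.2, -0.4]
grip_width: -0.004
```

Call:
servo_tool:
  deltas:
    - [[0, 0, 0], -0.1, 0]
    - [[2.2, -3.2, 0], 0, 0]
    - [[2.2, -3.2, 0], 0, 0]
    - [[2.2, -3.2, 0], 0, 0]
    - [[2.2, -3.2, 0], 0, 0]
    - [[2.2, -3.2, 0], 0, 0]
    - [[2.2, -3.2, 0], 0, 0]
    - [[2.2, -3.2, 0], 0, 0]
    - [[2.2, -3.2, 0], 0, 0]
    - [[2.2, -3.2, 0], 0, 0]
    - [[2.2, -3.2, 0], 0, 0]
    - [[2.2, -3.2, 0], 0, 0]

```text
clock: 1.93
position: [0.4139, -0.1749, 0.3262]
ee_rot: [0.996, 0.084, -0.007, -0.008]
ft_force: [1.3, -0.0, 0.5]
grip_width: 0.0
```

Call:
servo_tool:
  deltas:
    - [[2.2, -2.9, 0], 0, 0]
    - [[2.2, -2.9, 0], 0, 0]
    - [[2.2, -2.9, 0], 0, 0]
    - [[2.2, -2.9, 0], 0, 0]
    - [[2.2, -2.9, 0], 0, 0]
    - [[2.2, -2.9, 0], 0, 0]
    - [[2.2, -2.9, 0], 0, 0]
    - [[2.2, -2.9, 0], 0, 0]
    - [[2.2, -2.9, 0], 0, 0]
    - [[2.2, -2.9, 0], 0, 0]
    - [[2.2, -2.9, 0], 0, 0]
    - [[0, 0, 0], 0, 0]

```text
clock: 2.93
position: [0.6037, 0.2058, 0.3242]
ee_rot: [0.996, 0.085, -0.009, -0.008]
ft_force: [-1.3, 1.4, -0.2]
grip_width: -0.001
```

```bash
cat >> h.py <<'E'
H=np.array([.601,.1335,.064]); AX=np.array([.9858,.168,0]); AY=np.array([-.168,.9858,0])
def rel(target):
    "tool-frame cm to a world target, and position in analyser frame from hinge (mm)"
    o=telemetry.get_obs(); r=R.from_quat(o['ee_rot']); p=np.array(o['position']); x=r.apply([1,0,0])
    print('tool d cm',(r.inv().apply(target-p)*100).round(2),'xang',round(np.arctan2(x[1],x[0]),3),'from hinge mm',(1e3*np.array([(p-H)@AX,(p-H)@AY,p[2]-H[2]])).round(1),'ft',np.round(o['ft_force'],2),'t',o['clock'],'q7',round(o['joint_pos'][6],2))
def pad(th,off=.0055): return H+.15*(-np.cos(th)*AX+np.sin(th)*np.array([0,0,1]))+.055*AY+off*(np.sin(th)*AX+np.cos(th)*np.array([0,0,1]))
E
python3 - <<'E'
from h import *
rel(pad(1.084,.035))
for th in (1.084,.9,.7,.5,.3,.15,.045): print(th,((pad(th)-H)@np.array([AX,AY,[0,0,1]]).T*1e3).round(1))
E
```

```text
tool d cm [-5.22  1.78 11.19] xang 0.17 from hinge mm [ 14.8  70.8 260.2] ft [-1.27  1.42 -0.16] t 2.9333 q7 -0.44
1.084 [-65.3  55.  135.1]
0.9 [-88.9  55.  120.9]
0.7 [-111.2   55.   100.8]
0.5 [-129.    55.    76.7]
0.3 [-141.7   55.    49.6]
0.15 [-147.5   55.    27.9]
0.045 [-149.6   55.    12.2]
```

Call:
servo_tool:
  deltas:
    - [[0, 0.4, 3], 0, 0]
    - [[0, 0.4, 3], 0, 0]
    - [[-1, 0.4, 3], 0, 0]
    - [[-1, 0.4, 3], 0, 0]
    - [[-1, 0, 0.5], 0, 0]
    - [[0, 0, 0], 0, 0]

```text
clock: 3.43
position: [0.5716, 0.1924, 0.1905]
ee_rot: [0.996, 0.089, -0.012, -0.011]
ft_force: [0.1, 0.7, 0.4]
grip_width: 0.002
```

```bash
python3 - <<'E'
from h import *
rel(pad(1.084)); shot('scene','s1')
im=cv2.imread('pics/s1.png')[100:330,250:480]; cv2.imwrite('pics/s1c.png',cv2.resize(im,None,fx=2.6,fy=2.6))
E
```

```text
tool d cm [-4.64  0.74 -0.78] xang 0.179 from hinge mm [-19.1  63.1 126.5] ft [0.11 0.73 0.42] t 3.4333 q7 -0.45
```

View pics/s1c.png

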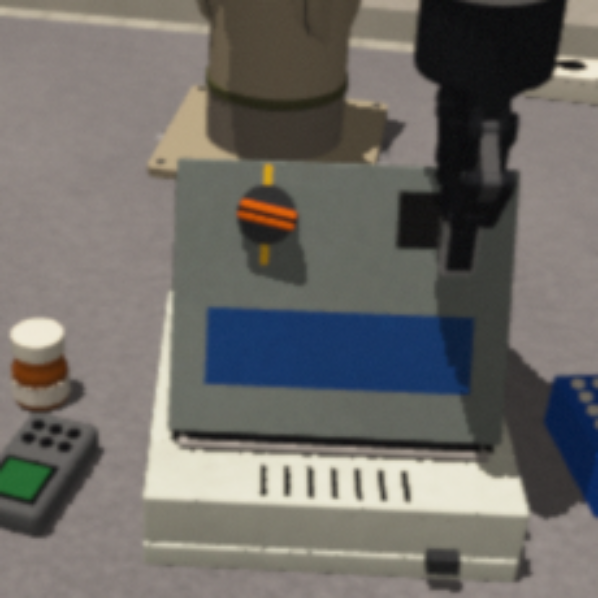

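The closed fingers stand clear in front of the cover's outer face, near the pad at about (415,220) in the crop. Next I push it over along its arc.

Call:
servo_tool:
  deltas:
    - [[-1, 0.4, -0.8], 0, 0]
    - [[-1.5, 0.3, 0], 0, 0]
    - [[-1.5, 0, 0], 0, 0]
    - [[-1.5, 0, 0.6], 0, 0]
    - [[-1.5, 0, 0.8], 0, 0]
    - [[-1.5, 0, 1], 0, 0]
    - [[-1.2, 0, 1.2], 0, 0]
    - [[0, 0, 0], 0, 0]

```text
clock: 4.15
position: [0.4846, 0.1701, 0.1727]
ee_rot: [0.996, 0.088, -0.003, -0.012]
ft_force: [0.9, 0.6, -0.4]
grip_width: -0.002
```

```bash
python3 - <<'E'
from h import *
rel(pad(.6))
E
```

```text
tool d cm [-1.2   0.1   1.95] xang 0.176 from hinge mm [-108.6   55.6  108.7] ft [ 0.87  0.57 -0.36] t 4.15 q7 -0.39
```

Call:
servo_tool:
  deltas:
    - [[-1.2, 0, 1.8], 0, 0]
    - [[-1.2, 0, 2], 0, 0]
    - [[-1, 0, 2], 0, 0]
    - [[-0.5, 0, 1.5], 0, 0]
    - [[-0.2, 0, 0.8], 0, 0]
    - [[0, 0, 0.3], 0, 0]
    - [[0, 0, 0.2], 0, 0]

```text
clock: 4.73
position: [0.4548, 0.1687, 0.0947]
ee_rot: [0.996, 0.088, 0.006, -0.014]
ft_force: [-0.6, -0.1, 1.3]
grip_width: -0.002
```

```bash
python3 - <<'E'
from h import *
rel(pad(.045))
E
```

```text
tool d cm [-1.17  0.47  1.82] xang 0.176 from hinge mm [-138.2   59.3   30.7] ft [-0.63 -0.09  1.3 ] t 4.7333 q7 -0.44
```

Call:
servo_tool:
  deltas:
    - [[-0.5, 0.2, 0.7], 0, 0]
    - [[-0.5, 0.2, 0.5], 0, 0]
    - [[0, 0, 0.4], 0, 0]
    - [[0, 0, 0.3], 0, 0]
    - [[0, 0, 0.2], 0, 0]

```text
clock: 5.15
position: [0.4486, 0.1647, 0.0746]
ee_rot: [0.996, 0.088, 0.008, -0.015]
ft_force: [-0.6, 1.0, 2.3]
grip_width: -0.001
```

```bash
python3 - <<'E'
from h import *
rel(pad(.045))
E
```

```text
tool d cm [-0.45  0.13 -0.18] xang 0.175 from hinge mm [-145.    56.4   10.6] ft [-0.57  0.99  2.28] t 5.15 q7 -0.45
```

Call:
servo_tool:
  deltas:
    - [[-0.3, 0, 0.2], 0, 0]
    - [[0, 0, 0.2], 0, 0]
    - [[0, 0, 0.1], 0, 0]

```text
clock: 5.4
position: [0.4461, 0.1646, 0.0695]
ee_rot: [0.996, 0.088, 0.009, -0.015]
ft_force: [-1.0, 0.0, 3.9]
grip_width: -0.001
```

Call:
servo_tool:
  deltas:
    - [[0, 0, -1], 0, 0]
    - [[0, 0, -2.5], 0, 0]
    - [[0, 0, -3], 0, 4.5]
    - [[0, 0, -3], 0, 4.5]
    - [[0, 2, -1], 0.1, 4.5]
    - [[0, 2.5, 0], 0.1, 4.5]
    - [[0, 2, 0], 0, 4.5]
    - [[0, 0, 0], 0, 4.5]

```text
clock: 6.07
position: [0.4478, 0.0968, 0.181]
ee_rot: [1.0, -0.013, 0.006, -0.016]
ft_force: [0.2, -0.3, -0.2]
grip_width: 0.529
```

```bash
python3 - <<'E'
from h import *
rel(H-.15*AX-.05*AY+[0,0,.037]); shot('wrist','w1')
shot('scene','s2')
a=cv2.imread('pics/w1.png'); b=cv2.imread('pics/s2.png')[150:330,270:470]
b=cv2.resize(b,None,fx=2.2,fy=2.2)
o=np.zeros((480,800,3),np.uint8); o[:360,:]=0
o[:300,:400]=cv2.resize(a,(400,300)); o[:396,400-40:]=b[:, :440]; cv2.imwrite('pics/c2.png',o)
E
```

```text
tool d cm [1.37 4.   7.89] xang -0.026 from hinge mm [-157.2  -10.5  117. ] ft [ 0.25 -0.29 -0.17] t 6.0667 q7 -0.32
```

View pics/w1.png

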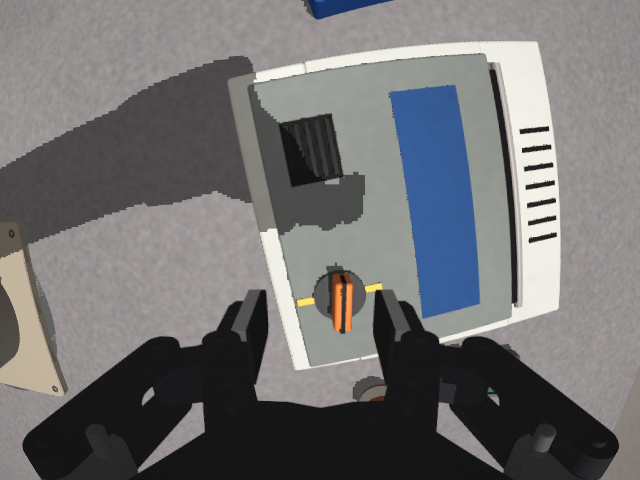

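Wrist view: the cover is closed, the pad is at (312,150), the wing at (342,302), and the yellow marks at (306,302) and (374,288). Next I measure the wing.

```bash
python3 - <<'E'
from h import *
z=load('w1'); im=z['im'].astype(int); b,g,r=im[...,0],im[...,1],im[...,2]
def w(m,zlo,zhi):
    v,u=np.where(m); P=px2w('w1',list(zip(u,v)),True,0); k=(P[:,2]>zlo)&(P[:,2]<zhi); return P[k]
roi=np.zeros(im.shape[:2],bool); roi[255:345,285:400]=1
O=w(roi&(r>150)&(g<140)&(b<90),.05,.13)
print('orange z pct',np.percentile(O[:,2],[5,50,95]).round(4))
T=O[O[:,2]>np.percentile(O[:,2],95)-.004]; (c,s,a)=cv2.minAreaRect((T[:,:2]*1e3).astype(np.float32)); bx=cv2.boxPoints((c,s,a))
d=bx[1]-bx[0] if np.linalg.norm(bx[1]-bx[0])>np.linalg.norm(bx[2]-bx[1]) else bx[2]-bx[1]
print('wing top c',c,'size',s,'dir',np.arctan2(d[1],d[0]),len(T))
Y=w(roi&(r>170)&(g>150)&(b<120),.05,.1); V=np.linalg.svd(Y-Y.mean(0))[2][0]; print('marks c',Y.mean(0).round(4),'dir',np.arctan2(V[1],V[0]),'z',Y[:,2].mean())
print('pred wing',H-.15*AX-.05*AY+[0,0,.037], 'cover ang')
G=px2w('w1',[(270,110),(360,120),(370,250),(400,330),(490,120),(500,280)],True); print(G.round(4)); rel(np.array([c[0]/1e3,c[1]/1e3,.088]))
E
```

```text
orange z pct [0.0997 0.1015 0.1031]
wing top c (462.6589050292969, 59.62713623046875) size (35.898563385009766, 11.66464614868164) dir 1.539555 286
marks c [0.4602 0.0592 0.0768] dir -2.974430768625214 z 0.07681638672545674
pred wing [0.46153 0.05901 0.101  ] cover ang
[[0.4177 0.1907 0.0772]
 [0.4777 0.1824 0.0743]
 [0.484  0.0916 0.0744]
 [0.4729 0.1061 0.2222]
 [0.5762 0.1863 0.0698]
 [0.5926 0.0617 0.0706]]
tool d cm [1.48 4.31 9.17] xang -0.023 from hinge mm [-156.8   -7.3  116.9] ft [ 0.85 -0.32 -0.22] t 6.1667 q7 -0.32
```

Call:
servo_tool:
  deltas:
    - [[0.7, 2.1, 0], 0, 4.5]
    - [[0.7, 2.1, 0], 0, 4.5]
    - [[0, 0, 2], 0, 4.5]
    - [[0, 0, 2.5], 0, 4.5]
    - [[0, 0, 2], 0, 4.5]
    - [[0, 0, 1.2], 0, 4.5]
    - [[0, 0, 0], 0, 4.5]
  force: 25

```text
clock: 6.75
position: [0.4624, 0.0675, 0.1019]
ee_rot: [1.0, -0.004, 0.007, -0.018]
ft_force: [-0.0, 0.4, 0.6]
grip_width: 0.527
```

```bash
python3 - <<'E'
from h import *
rel(np.array([.4625,.0595,.088]))
E
```

```text
tool d cm [0.   0.85 1.36] xang -0.009 from hinge mm [-147.8  -41.8   37.9] ft [-0.02  0.41  0.6 ] t 6.75 q7 -0.34
```

Call:
servo_tool:
  deltas:
    - [[0, 0.85, 0.5], 0.02, 4.5]
    - [[0, 0, 0.6], 0, 4.5]
    - [[0, 0, 0.2], 0, 3]
    - [[0, 0, 0], 0, 2]
    - [[0, 0, 0], 0, 1]
    - [[0, 0, 0], 0, 0.5]
    - [[0, 0, 0], 0, 0.5]
    - [[0, 0, 0], 0, 0.5]
  force: 25

```text
clock: 7.42
position: [0.4631, 0.0615, 0.0899]
ee_rot: [1.0, -0.013, 0.008, -0.019]
ft_force: [1.9, 0.3, -4.4]
grip_width: 0.134
```

```bash
python3 - <<'E'
from h import *
rel(np.array([.4625,.0595,.088]));state()
E
```

```text
tool d cm [-0.05  0.2   0.18] xang -0.027 from hinge mm [-148.1  -47.8   25.9] ft [ 1.93  0.33 -4.36] t 7.4167 q7 -0.35
{'clock': 7.417, 'joint_pos': [0.613, 0.204, -0.873, 2.008, 0.148, 0.981, -0.355], 'position': [0.463, 0.061, 0.09], 'ee_rot': [1.0, -0.013, 0.008, -0.019], 'ft_force': [1.926, 0.326, -4.363], 'grip_width': 0.134}
```

Call:
servo_tool:
  deltas:
    - [[0, 0, 0.15], 0, 0.5]
    - [[0, 0, 0], 0.12, 0.5]
    - [[0, 0, 0], 0.12, 0.5]
    - [[0, 0, 0], 0.12, 0.5]
    - [[0, 0, 0], 0.12, 0.5]
    - [[0, 0, 0], 0.12, 0.5]

```text
clock: 7.92
position: [0.4644, 0.0611, 0.0896]
ee_rot: [0.948, -0.317, 0.003, -0.02]
ft_force: [0.5, -0.1, -3.2]
grip_width: 0.137
```

```bash
python3 - <<'E'
from h import *
rel(np.array([.4625,.0595,.088]))
E
```

```text
tool d cm [-0.05  0.25  0.15] xang -0.645 from hinge mm [-146.8  -48.4   25.6] ft [ 0.53 -0.08 -3.2 ] t 7.9167 q7 -0.96
```

Call:
servo_tool:
  deltas:
    - [[0, 0, 0.15], 0.12, 0.5]
    - [[0, 0, 0.1], 0.12, 0.5]
    - [[0, 0, 0], 0.12, 0.5]
    - [[0, 0, 0], 0.12, 0.5]
    - [[0, 0, 0], 0.12, 0.5]
    - [[0, 0, 0], 0.08, 0.5]
    - [[0, 0, 0], 0.04, 0.5]
    - [[0, 0, 0], 0, 0.5]

```text
clock: 8.58
position: [0.4656, 0.0592, 0.0892]
ee_rot: [0.763, -0.646, -0.002, -0.019]
ft_force: [-0.3, 0.2, -1.0]
grip_width: 0.13
```

```bash
python3 - <<'E'
from h import *
rel(np.array([.4625,.0595,.088]))
E
```

```text
tool d cm [-0.08  0.3   0.12] xang -1.404 from hinge mm [-146.   -50.5   25.2] ft [-0.32  0.18 -1.04] t 8.5833 q7 -1.7
```

Call:
servo_tool:
  deltas:
    - [[0, 0, 0], 0, 4.5]
    - [[0, 0, 0], 0, 4.5]
    - [[0, 0, 0], 0, 4.5]
    - [[0, 0, -1], 0, 4.5]
    - [[0, 0, -3], 0, 4.5]
    - [[0, 0, -3], 0, 4.5]
    - [[0, 0, -2], 0, 4.5]
    - [[0, 0, 0], 0, 4.5]

```text
clock: 9.25
position: [0.463, 0.0575, 0.1848]
ee_rot: [0.767, -0.642, -0.003, -0.019]
ft_force: [1.1, -0.3, -0.0]
grip_width: 0.523
```

```bash
cat > m.py <<'E'
from h import *
import sys
f=sys.argv[1]; rel(pad(.045)); shot('wrist',f)
z=load(f); im=z['im'].astype(int); b,g,r=im[...,0],im[...,1],im[...,2]
def w(m,zlo,zhi):
    v,u=np.where(m); P=px2w(f,list(zip(u,v)),True,0); k=(P[:,2]>zlo)&(P[:,2]<zhi)&(np.hypot(P[:,0]-.4625,P[:,1]-.0595)<.04); return P[k]
O=w((r>150)&(g<140)&(b<90),.05,.13); T=O[O[:,2]>np.percentile(O[:,2],95)-.004]
print('top pct',np.percentile(O[:,2],[5,50,95]),len(T)); print('wing',cv2.minAreaRect((T[:,:2]*1e3).astype(np.float32)))
V=np.linalg.svd(T[:,:2]-T[:,:2].mean(0))[2][0]; print('wing dir mod pi',np.arctan2(V[1],V[0])%np.pi)
Y=w((r>170)&(g>150)&(b<120),.05,.1); V=np.linalg.svd(Y-Y.mean(0))[2][0]; print('marks',np.arctan2(V[1],V[0])%np.pi,len(Y))
E
python3 m.py w2
```

```text
tool d cm [-10.35   0.28  11.17] xang -1.393 from hinge mm [-148.8  -51.8  120.8] ft [ 1.08 -0.29 -0.05] t 9.25 q7 -1.6
top pct [0.09987731 0.10127902 0.10263852] 235
wing ((468.6864929199219, 60.14780044555664), (23.552452087402344, 10.95796012878418), 10.325830459594727)
wing dir mod pi 0.04749155562508056
marks 0.22651894056902844 128
```

View pics/w2.png

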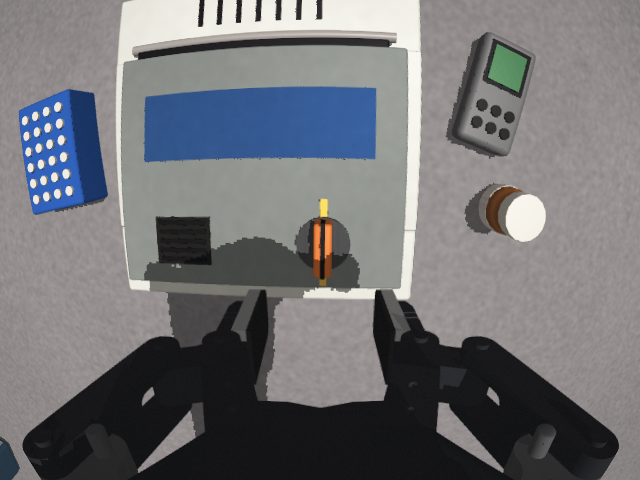

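Wrist view: the wing (323,218)-(322,282) lies along the marks (324,207)/(323,284). Shadow spoils the fit, so I measure again from above the pad.

Call:
servo_tool:
  deltas:
    - [[-3, 0, 0], 0, 0]
    - [[-3, 0, 0], 0, 0]
    - [[-3, 0, 0], 0, 0]
    - [[-2, 0, 0], 0, 0]
    - [[0, 0, 0], 0, 0]
    - [[0, 0, 0], 0, 0]

```text
clock: 9.8
position: [0.4414, 0.1682, 0.185]
ee_rot: [0.766, -0.642, -0.004, -0.018]
ft_force: [0.2, -0.7, -0.6]
grip_width: -0.005
```

```bash
python3 m.py w3; python3 - <<'E'
from h import *
im=cv2.imread('pics/w3.png')[190:310,400:560]; cv2.imwrite('pics/w3c.png',cv2.resize(im,None,fx=5,fy=5,interpolation=cv2.INTER_CUBIC))
E
```

```text
tool d cm [ 0.93  0.07 10.85] xang -1.395 from hinge mm [-151.5   61.1  121. ] ft [ 0.16 -0.67 -0.57] t 9.8 q7 -1.86
top pct [0.09949997 0.10154566 0.10318932] 275
wing ((463.09417724609375, 59.581974029541016), (35.14813995361328, 12.145003318786621), 10.910713195800781)
wing dir mod pi 0.18860415992876023
marks 0.16477268131714906 183
```

View pics/w3c.png

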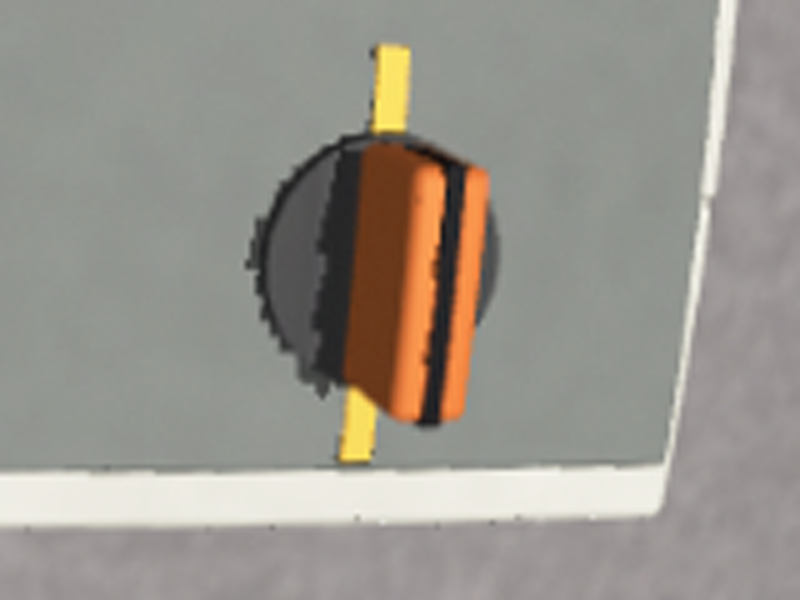

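Marks and slot look parallel in the crop (slot (457,170)-(428,420), marks (392,88)-(357,427)). By the fit they are within about 0.02 rad. Next is the press.

Call:
servo_tool:
  deltas:
    - [[0.8, 0, 3], 0, 0]
    - [[0, 0, 3], 0, 0]
    - [[0, 0, 2.5], 0, 0]
    - [[0, 0, 1], 0, 0]
    - [[0, 0, 0.5], 0, 0]
    - [[0, 0, 0.3], 0, 0]

```text
clock: 10.35
position: [0.447, 0.1575, 0.0782]
ee_rot: [0.764, -0.645, -0.003, -0.018]
ft_force: [-0.1, -0.3, 0.1]
grip_width: -0.005
```

```bash
python3 - <<'E'
from h import *
rel(pad(0))
E
```

```text
tool d cm [-0.52  0.25  0.88] xang -1.401 from hinge mm [-147.8   49.6   14.2] ft [-0.08 -0.25  0.07] t 10.35 q7 -1.96
```

Call:
servo_tool:
  deltas:
    - [[-0.3, 0, 0.2], 0, 0]
    - [[-0.2, 0.1, 0.3], 0, 0]
    - [[0, 0, 0.3], 0, 0]
    - [[0, 0, 0.3], 0, 0]
    - [[0, 0, 0.3], 0, 0]
    - [[0, 0, 0.3], 0, 0]

```text
clock: 10.85
position: [0.4477, 0.163, 0.0648]
ee_rot: [0.764, -0.645, -0.0, -0.019]
ft_force: [-11.2, -3.1, 23.4]
grip_width: -0.004
```

```bash
python3 - <<'E'
from h import *
rel(pad(0))
E
```

```text
tool d cm [-0.03  0.37 -0.49] xang -1.403 from hinge mm [-146.2   54.8    0.8] ft [-11.21  -3.11  23.41] t 10.85 q7 -2.0
```

Call:
servo_tool:
  deltas:
    - [[0, 0, 0.15], 0, 0]
    - [[0, 0, 0.15], 0, 0]

```text
clock: 11.02
position: [0.4478, 0.1636, 0.0641]
ee_rot: [0.764, -0.645, 0.0, -0.019]
ft_force: [-10.9, -5.5, 27.0]
grip_width: 0.002
```

```bash
python3 - <<'E'
from h import *
rel(pad(0)); shot('wrist','w4'); shot('scene','s4'); rel(pad(0))
us,vs=np.meshgrid(np.arange(310,450,2),np.arange(150,310,2)); P=px2w('s4',list(zip(us.ravel(),vs.ravel())),win=0)
for z in [P]:
    a=(z-H)@AX; b=(z-H)@AY
    for lo,hi in((-.18,-.16),(-.14,-.1),(-.06,-.02)):
        k=(a>lo)&(a<hi)&(abs(b)<.03); print(lo,hi,k.sum(),np.median(z[k,2]) if k.sum() else None)
a=cv2.imread('pics/s4.png')[120:330,250:480]; cv2.imwrite('pics/s4c.png',cv2.resize(a,None,fx=2.8,fy=2.8))
E
```

```text
tool d cm [ 0.03  0.39 -0.55] xang -1.402 from hinge mm [-1.46e+02  5.54e+01  1.00e-01] ft [-10.89  -5.55  27.05] t 11.0167 q7 -2.0
tool d cm [ 0.02  0.38 -0.54] xang -1.402 from hinge mm [-146.    55.3    0.2] ft [-11.39  -5.34  26.35] t 11.1167 q7 -2.0
-0.18 -0.16 34 0.06420704966590178
-0.14 -0.1 214 0.131011723971062
-0.06 -0.02 114 0.06682816361883746
```

View pics/s4c.png

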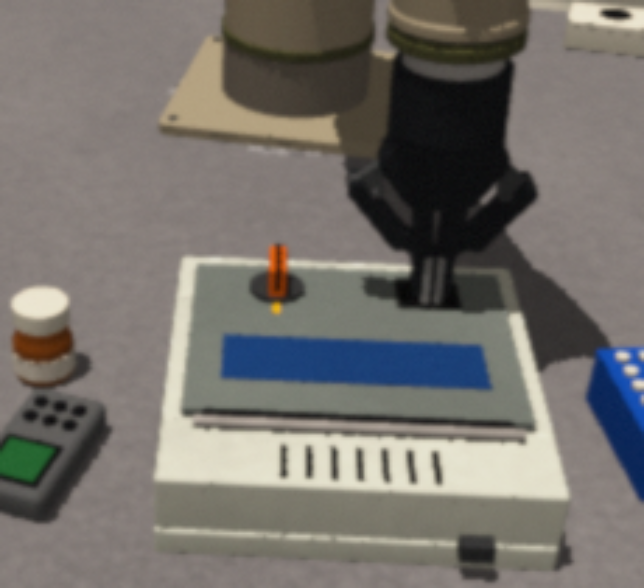

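Call:
servo_tool:
  deltas:
    - [[0, 0, -0.2], 0, 0]
    - [[0, 0, 0], 0, 0]

```text
clock: 11.28
position: [0.448, 0.1632, 0.0679]
ee_rot: [0.764, -0.645, 0.001, -0.018]
ft_force: [-2.2, -1.1, 5.2]
grip_width: 0.001
```

```bash
python3 - <<'E'
from h import *
rel(pad(0))
us,vs=np.meshgrid(np.arange(300,460),np.arange(150,320)); shot('scene','s5'); P=px2w('s5',list(zip(us.ravel(),vs.ravel())),win=0)
a=(P-H)@AX; b=(P-H)@AY
for lo in np.arange(-.18,-.0,.02):
    k=(a>lo)&(a<lo+.02)&(b<.02)&(b>-.02)&(P[:,2]<.09); print(round(lo,2),k.sum(),np.median(P[k,2]).round(4))
rel(pad(0))
E
```

```text
tool d cm [-0.    0.41 -0.17] xang -1.402 from hinge mm [-145.9   55.     3.9] ft [-2.18 -1.07  5.24] t 11.2833 q7 -2.0
-0.18 106 0.0671
-0.16 112 0.0673
-0.14 117 0.0674
-0.12 129 0.0674
-0.1 127 0.0677
-0.08 142 0.068
-0.06 153 0.068
-0.04 153 0.0676
-0.02 172 0.0675
tool d cm [-0.    0.41 -0.18] xang -1.402 from hinge mm [-145.9   55.     3.8] ft [-2.19 -2.17  5.93] t 11.3333 q7 -2.0
```

Call:
servo_tool:
  deltas:
    - [[0, 0, 0.2], 0, 0]
    - [[0, 0, 0.1], 0, 0]

```text
clock: 11.5
position: [0.4482, 0.1635, 0.0662]
ee_rot: [0.764, -0.645, 0.002, -0.018]
ft_force: [-7.5, -2.6, 13.2]
grip_width: -0.003
```

```bash
python3 - <<'E'
from h import *
rel(pad(0)); shot('side','d5'); rel(pad(0))
E
```

```text
tool d cm [ 0.02  0.43 -0.34] xang -1.402 from hinge mm [-145.6   55.2    2.2] ft [-7.55 -2.58 13.24] t 11.5 q7 -2.0
tool d cm [ 0.02  0.43 -0.34] xang -1.402 from hinge mm [-145.6   55.3    2.2] ft [-5.38 -1.52 14.21] t 11.55 q7 -2.0
```

A steady push of about 14 N holds the cover flush, so I hand in.

```bash
python3 - <<'E'
from h import *
rel(pad(0)); print(order.hand_in())
E
```

```text
tool d cm [ 0.02  0.43 -0.34] xang -1.402 from hinge mm [-145.6   55.3    2.2] ft [-5.38 -1.52 14.21] t 11.55 q7 -2.0
the job is handed in; nothing more can be done
None
```

I folded the cover shut, turned the fastener clockwise to the yellow marks, then pressed the cover flush. I handed the job in at 11.6 s, still pushing on the pad with about 14 N.

- **Fastener:** before the press, the wing lay within about 0.02 rad of the marks (0.189 against 0.165–0.169 rad in the world frame). That puts the joint at about 1.55, and I did not re-measure it afterwards. In the scene picture taken during the press the slot still looked in line.
- **Cover flush:** with about 5–6 N on the pad, the depth camera showed the cover level along its length, at 67–68 mm. A flush cover should read 68 mm. I did not measure it again at the final 14 N.
- **Forces:** the push briefly reached about 27 N vertically, through the fingertips, before I eased it.
- **Disagreement:** the fingertip height read about 3 mm below the nominal pad height. I put this down to the 2 mm calibration and the arm giving a little under load.
- **Early press:** while folding the cover down I also pressed it almost flush once, with about 4 N. It sprang back up before I turned the fastener.
- **Bystanders:** nothing I did touched the tip rack, the meter or the jar, and in the last picture they were still standing in place.

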